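# Start the etching press's pressure screw in its nut

## Task

The pressure screw at the right-hand end of the small etching press (the one standing high) has been greased and stood in its nut, but its thread has not caught yet. Take the yellow grease can off the top of the press, where it blocks the T-handle, and stand it upright in the steel tray; then turn the screw backward (anticlockwise seen from above) until you notice it drop by one thread, and from there turn it forward (clockwise) one full turn. Finish holding it so: the program ends with the T-handle gripped firmly between the fingers, and everything else on the bench stays where it was.

Things in the scene. Friction and masses are not known exactly. Their poses are not given: they have to be found in the camera images.
- press: Grey-green table-top etching press, fixed. Origin on the bench under its centre; y along the rollers towards the star wheel at its left end (200 mm out); x along the bed (460 mm long, top 81 mm above the bench), away from the robot. Two upright pressure screws with T-handles stand in bronze nuts at y = -130 mm (the one to start) and y = +130 mm (already run down).
- crown (a point): Centre of the flat top of the press's crown (top bar), 187 mm above the bench, axes as the press's. The crown measures 100 mm in x and 320 mm in y. The bronze nuts are 46 mm across and stand 13 mm proud of it.
- left_screw (a point): Centre of the bar of the other, left-hand T-handle, 240 mm above the bench: fixed, not to be turned, same size as the one to start (head 38 mm across, bar 150 mm long, 0.35 rad anticlockwise from the press's x).
- nut_mouth (a point): Centre of the mouth of the bronze nut of the screw to start, on the screw's axis, 200 mm above the bench.
- t_handle: T-handle of the screw to start. Origin at the centre of its bar, on the screw's axis; z up; x along the bar. The bar is a level rod 12 mm thick and 150 mm long over its two black 20 mm ball ends; it passes through an upright round head 38 mm across and 32 mm high, centred on the origin, which is 62 mm above the nut's mouth when screw_foot is 0. Bar bare for gripping 22 to 55 mm from the axis.
- screw (a joint): Turn of the screw in rad, growing forward (clockwise from above, tightening). The free end of the nut's top thread is at 0: turned backward past it (drop within 0.15 either side of 0) the uncaught screw falls by one thread, 6 mm. Starts at 1.5 to 2.5, uncaught. Takes about 0.06 N m, stays where left, and can be pushed round by the bar with shut fingers or turned in the grip.
- screw_foot (a joint): Height of the screw in m. Uncaught, it rides the top thread at 0.006 - 0.006 x screw / (2 pi), 3.6 to 4.6 mm at the start, rising as it is turned backward. After the drop it is - 0.006 x screw / (2 pi): 0 at first, -6 mm one turn forward, with 1 mm of play upward. The screw (0.7 kg) falls by its weight, but not while clamped in the fingers: then it hangs on them. Lifts 12 mm at most.
- grease_can: Yellow grease can with a red band and black lid, a closed upright cylinder 54 mm across and 90 mm high, 0.25 kg (varies by a third). Origin at the centre of its underside, z up. It stands on the crown beside the screw, in the sweep of the T-handle.
- tray: Open steel tray on the bench, fixed, 250 mm (its x) by 170 mm (its y), rim 25 mm high, wall and floor 3 mm thick. Origin on the bench under its centre. A spanner lies across its +x end; the middle and the -x half are free.
- spanner: Bystander: steel spanner 130 mm long lying in the tray along the tray's y, about 85 mm from its centre towards +x.
- ink_black: Bystander: ink tin 74 mm across, 48 mm high, with a black lid.
- ink_blue: Bystander: ink tin 74 mm across, 48 mm high, with a blue lid.
- brush_jar: Bystander: amber glass jar 84 mm across, 110 mm high, with brushes up to 250 mm high.
- cleaner: Bystander: white bottle 64 mm across, 170 mm high, with a blue cap.
- brayer: Bystander: ink roller with a 100 mm black rubber roll and a wooden handle, 180 mm long.
- tape: Bystander: roll of yellow tape 90 mm across, 25 mm high, lying flat.

How it is judged:
By the outcome, as a careful person would: the job done as asked, in the order asked, and still so for the second after the job is handed in, while the arm keeps its last pose, push and grip.
It also fails if it takes over 72 s, if anything falls off the work surface, if the arm or the gripper's body presses on something with over 40 N, if the wrist force passes 120 N, or if a joint passes its speed limit or range.

## Robot

A 7-joint arm with a two-finger parallel gripper is mounted at the origin on the work surface. World frame = base frame: x ahead of the robot, y to its left, z up, the work surface at z = 0. Lengths are in m, angles in rad, forces in N, time in s.
With the tool pointing down it reaches from about 0.4 to 0.75 m from the base axis. Payload 19.5 kg.
Tool frame: the origin (TCP) lies between the finger pads; the fingertips stand 11 mm ahead of it and the grasp point (between the pads) lies 8 mm behind it; z points along the fingers, y is the line along which they close (so a half turn about z gives the same grasp; the last joint's range is limited). The gripper opens to 85 mm and grips with 20 to 120 N. Pads are 22 mm wide; open, the fingers measure 114 mm over their backs; the gripper's body (76 mm by 85 mm) begins 54 mm behind the grasp point. The pads swing forward as they close: fully open they stand 13 mm farther back than shut.
Start: joints at [-1.323, 0.707, -0.028, 1.485, 0.022, 0.951, -0.075], TCP at [0.164, 0.551, 0.242] pointing down, gripper open.
Joint ranges: [-2.71, 2.71], [-0.32, 2.16], [-1.57, 1.52], [0, 2.45], [-1.46, 4.6], [0, 2.02], [-2.83, 2.83]. Speed limits (rad/s): [1.89, 1.89, 2.57, 2.57, 3.01, 3.01, 3.01].

## Interface

Orientations are given as a unit quaternion [x, y, z, w].
In Python, from cell import monitor, cams, workorder, regions_of, pinpoint gives the robot as it stands.
- The arm moves only by the tool arm_command, never from a script. Its argument "moves" is a list of rows, each a list of 5 numbers: the shift along the tool's x, y, z each as a share of 10 cm, from -1 to 1, then the turn about the tool's z as a share of pi/4 rad, from -1 to 1, then the opening, from -1 (shut) to 1 (fully open). In form: [[tx, ty, tz, yaw, hand], ...]. A call has 1 to 8 rows; each row is the pose to reach, as a shift and turn from the pose commanded when the call began, along the tool's axes at that moment; what a row does not reach only later rows make up. A row lasts 1/12 s, in which the tool goes at most 41.7 mm and 7.16 degrees, less where a joint would pass 70% of its speed; a pose out of reach is approached as far as the arm can. A call with a number of a shift or a turn outside -1 to 1 is refused whole. A call with a gripper value outside its range is refused whole. The fingers move at their own pace and stop on an object; "newtons" is the grip in N (left out, the last holds). Time passes only in rows, so rows that repeat a pose let the fingers close. It gives the time, the measured TCP pose, the force, the opening and the grip force at its end, in the units of the state.
- monitor.get_state(): the state, without advancing time (a new reading comes with each control period).
- cams.read_camera(name): name is "scene" or "side" or "wrist"; returns a dict with "image" (420x560x3 uint8, red, green, blue), "fx", "fy", "cx", "cy" (pixels), "world_from_camera" (4x4, takes a point from camera to world coordinates); the wrist camera has in their place "hand_eye" (4x4, takes a point from camera to tool coordinates, whose origin is the TCP and whose axes are the flange's). Camera axes: x right, y up, looking along -z (the intrinsics and any distortion apply to the point x, -y, -z); pixel columns grow to the right and rows downward; lengths in m; the calibration is good to about 2 mm. The wrist camera is an equidistant fisheye: a pixel r from the principal point sees the ray r / f radians off the axis. A picture is of the moment at which its call begins: read the wrist's pose just before it. There is no depth.
- workorder.finish_job(): hands the job in; it is judged then, once.
Trained networks look in the newest picture that a camera, given by its name, has taken for a name from the list of things; names that differ only in an ending like _2 or _b are one class to them, and where a whole thing is asked for, a point or a joint stands for the part that bears it (a point fixed in the world has none). Each returns a list of dicts, best first, with "score" (0 to 1); they miss things now and then, are a little off and sometimes report something else, mostly with a low value. They report only what shows in the picture. A call takes as long as a camera call.
- regions_of(camera, name): "region" (420x560 bool, what is visible of it).
- pinpoint(camera, name): "point" ([x, y, z] in m, in world coordinates, good to about 4 mm: a listed point, or the origin of a listed thing).
The state is a dict: "t": time; "joint_pos": joint angles; "qd": joint speeds; "tau": joint torques, N m; "eef_pos": TCP position; "ee_rot": TCP orientation; "wrist_force": force on the tool from outside, world axes, zero at the start; "wrist_torque": the same for the moment, N m; "finger_gap": finger opening in m; "grip_force": force on a finger pad.
Only numpy, scipy, OpenCV 4.12 (cv2) and the standard library are available. Lean on these libraries where they do the work, as an engineer would, in place of code of your own. Each camera call takes 0.05 s, during which the arm holds its last target. There are 200 camera calls.

## Working session

There is one attempt and no reset: what is moved stays moved. The work goes in short steps, Python scripts to look and compute and a tool call to move; the robot and the scene stay as the last step left them, time stands still between calls to the robot, and variables do not carry over. Pictures are saved under pics/ and viewed, at most 10 in all, crops included, and the job is handed in when it is done.

Besides the shell and the picture viewer there is one more tool, called after ">>>" as name(argument=value, ...) on one line, values as JSON. arm_command: Moves the arm, as the interface text tells. Its arguments: {"type":"object","properties":{"moves":{"type":"array"},"newtons":{"type":"number"}},"required":["moves"]}

```bash
mkdir -p pics; ls
python3 - <<'E'
from cell import monitor, cams, workorder, regions_of, pinpoint
import cv2,numpy as np
s=monitor.get_state();print({k:np.round(v,3).tolist() for k,v in s.items()})
ims=[]
for c in ["scene","side"]:
    r=cams.read_camera(c);ims.append(r["image"])
    for n in ["press","crown","left_screw","nut_mouth","t_handle","grease_can","tray","spanner","ink_black","ink_blue","brush_jar","cleaner","brayer","tape"]:
        p=pinpoint(c,n)
        print(c,n,[(np.round(q["point"],3).tolist(),round(q["score"],2)) for q in p[:2]])
    cv2.imwrite(f"pics/{c}0.png",cv2.cvtColor(r["image"],cv2.COLOR_RGB2BGR))
    print(np.round(r["world_from_camera"],3).tolist(),r["fx"],r["cx"],r["cy"])
E
```

```text
pics
{'t': 0.0, 'joint_pos': [-1.323, 0.707, -0.028, 1.485, 0.022, 0.951, -0.075], 'qd': [-0.0, 0.0, -0.001, -0.001, -0.0, 0.0, 0.0], 'tau': [0.001, -88.321, 1.235, -23.616, 0.017, 0.007, 0.0], 'eef_pos': [0.164, 0.551, 0.242], 'ee_rot': [0.144, 0.99, -0.001, -0.0], 'wrist_force': [0.634, 0.31, 0.247], 'wrist_torque': [0.02, 0.005, 0.056], 'grip_force': 0.0, 'finger_gap': 0.086}
scene press [([0.574, 0.162, 0.0], 0.61)]
scene crown [([0.57, 0.165, 0.184], 0.71)]
scene left_screw [([0.59, 0.296, 0.239], 0.82)]
scene nut_mouth [([0.552, 0.038, 0.197], 0.64)]
scene t_handle [([0.671, -0.422, 0.001], 0.64), ([0.548, 0.031, 0.265], 0.61)]
scene grease_can [([0.577, 0.118, 0.189], 0.68)]
scene tray []
scene spanner [([0.532, -0.351, 0.003], 0.88)]
scene ink_black [([0.7, -0.317, 0.001], 0.73)]
scene ink_blue []
scene brush_jar [([0.583, -0.53, 0.001], 0.87)]
scene cleaner [([0.67, -0.42, -0.003], 0.96)]
scene brayer [([0.364, 0.479, -0.0], 0.59)]
scene tape [([0.581, 0.511, 0.001], 0.69), ([0.672, -0.421, 0.002], 0.57)]
[[0.273, -0.629, 0.728, 1.529], [0.962, 0.164, -0.219, -0.31], [0.018,
[... 402 characters left out ...]
0.2, -0.005], 0.63)]
side grease_can [([0.581, 0.116, 0.187], 0.85), ([0.449, -0.354, 0.003], 0.64)]
side tray [([0.449, -0.356, 0.001], 0.93), ([0.668, -0.202, -0.004], 0.67)]
side spanner [([0.535, -0.356, -0.001], 0.73)]
side ink_black [([0.698, -0.319, -0.002], 0.5)]
side ink_blue [([0.671, -0.202, -0.0], 0.83)]
side brush_jar [([0.578, -0.535, 0.003], 0.57)]
side cleaner [([0.673, -0.419, 0.001], 0.74)]
side brayer [([0.363, 0.479, 0.002], 0.89), ([0.55, 0.032, 0.199], 0.28)]
side tape [([0.59, 0.511, -0.002], 0.43)]
[[0.953, 0.197, -0.23, 0.146], [-0.302, 0.591, -0.748, -1.281], [-0.012, 0.783, 0.622, 1.228], [0.0, 0.0, 0.0, 1.0]] 519.4200858017306 275.85679188943357 217.94303909459921
```

View pics/scene0.png

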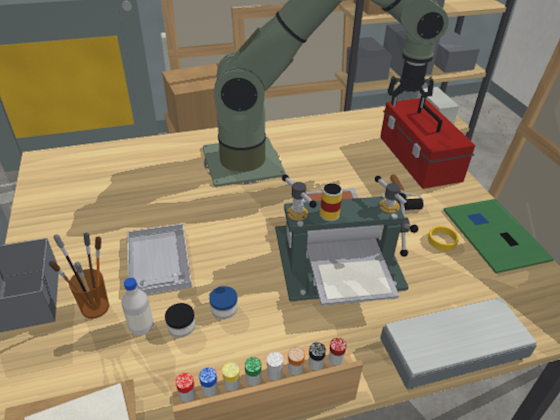

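View pics/side0.png

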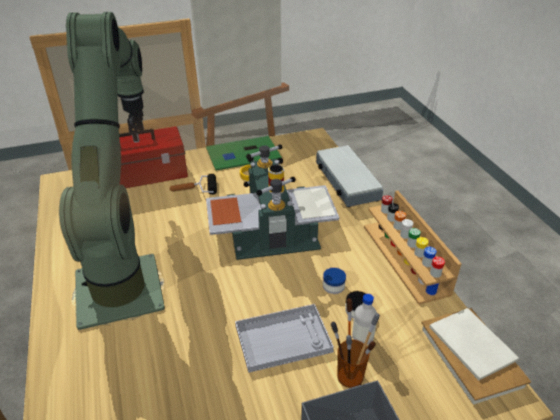

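The scene view shows the press with the right-hand screw at (298,190), the can at (331,200) and the left handle at (393,195). In the side view the tray is at (284,338) with its spanner on the right. Next I'll enlarge the handle area.

```bash
cat > h.py <<'E'
from cell import monitor, cams, workorder, regions_of, pinpoint
import cv2,numpy as np
from scipy.spatial.transform import Rotation as R
def proj(r,p):
    T=np.linalg.inv(r["world_from_camera"]);c=T[:3,:3]@np.array(p)+T[:3,3]
    return np.array([r["cx"]+r["fx"]*c[0]/-c[2], r["cy"]-r["fy"]*c[1]/-c[2]])
def unproj(r,uv,z):
    T=r["world_from_camera"];d=T[:3,:3]@np.array([(uv[0]-r["cx"])/r["fx"],-(uv[1]-r["cy"])/r["fy"],-1])
    return T[:3,3]+d*(z-T[2,3])/d[2]
def rel(target,yaw=0):
    "shift to target in tool axes (units of 0.1 m)"
    s=monitor.get_state();return R.from_quat(s["ee_rot"]).inv().apply(np.array(target)-s["eef_pos"])/0.1
E
python3 - <<'E'
from h import *
a=[]
for c,(x,y) in [("scene",(265,160)),("side",(230,135))]:
    r=cams.read_camera(c);a.append(cv2.resize(r["image"][y:y+90,x:x+90],(390,390),interpolation=cv2.INTER_CUBIC))
    g=regions_of(c,"t_handle")
    print(c,proj(r,[.547,.036,.266]),[(q["score"],np.argwhere(q["region"]).mean(0)[::-1],q["region"].sum()) for q in g])
    m=None
    for q in g:
        if np.linalg.norm(np.argwhere(q["region"]).mean(0)[::-1]-proj(r,[.547,.036,.266]))<25: m=q["region"];break
    if m is not None:
        P=np.array([unproj(r,(v[1],v[0]),.266)[:2] for v in np.argwhere(m)])
        best=[]
        for w in np.arange(0,180,5):
            d=np.array([np.cos(np.radians(w)),np.sin(np.radians(w))]);t=(P-[.547,.036])@d; best.append((np.ptp(t),w,t.min(),t.max()))
        print(sorted(best)[-4:])
cv2.imwrite("pics/crop1.png",cv2.cvtColor(np.hstack(a),cv2.COLOR_RGB2BGR))
E
```

```text
scene [297.96276066 189.77792883] [(0.93, array([299.98992443, 191.87153652]), np.int64(397))]
[(np.float64(0.157034189451621), np.int64(20), np.float64(-0.07276185608257908), np.float64(0.08427233336904193)), (np.float64(0.15726021843303822), np.int64(5), np.float64(-0.07315767906265325), np.float64(0.08410253937038498)), (np.float64(0.15831459371792894), np.int64(15), np.float64(-0.07345315550976236), np.float64(0.08486143820816656)), (np.float64(0.15839012833307808), np.int64(10), np.float64(-0.0735854320712884), np.float64(0.0848046962617897))]
side [274.36106874 185.85501498] [(0.81, array([274.87943262, 185.38652482]), np.int64(282))]
[(np.float64(0.15177330411501672), np.int64(15), np.float64(-0.06983538089415355), np.float64(0.08193792322086316)), (np.float64(0.15213027449018127), np.int64(30), np.float64(-0.06940019955369874), np.float64(0.08273007493648253)), (np.float64(0.15305745653287134), np.int64(20), np.float64(-0.07022440161111242), np.float64(0.08283305492175891)), (np.float64(0.1531767492878917), np.int64(25), np.float64(-0.0700789722291577), np.float64(0.08309777705873402))]
```

View pics/crop1.png

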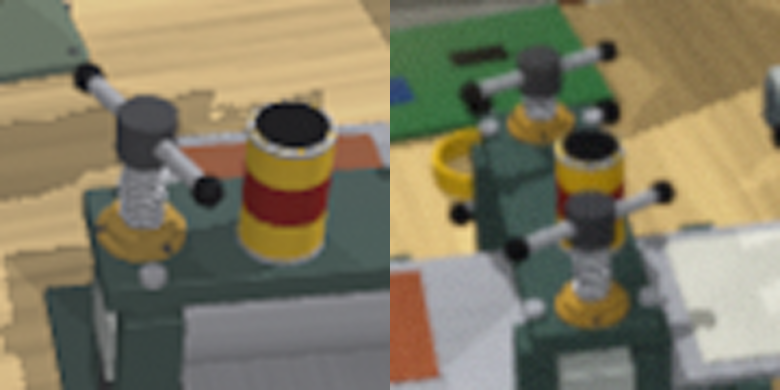

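The right-hand bar's balls sit at scene (285,178) and (313,204), and side (259,192) and (293,180), so the bar points about 15–20° from world x. The can is clear of it. Now lifting and moving over the can.

>>> arm_command(moves=[[0,0,-1,0,1],[0,0,-1,0,1],[0,0,-1,0,1],[0,0,-1,0,1]])

```text
t: 2.03
eef_pos: [0.1646, 0.5519, 0.3462]
ee_rot: [0.144, 0.99, 0.003, 0.0]
wrist_force: [0.3, -0.1, -0.2]
finger_gap: 0.0851
grip_force: 0.0
```

>>> arm_command(moves=[[-1,-0.57,0,0,1],[-1,-0.57,0,0,1],[-1,-0.57,0,0,1],[-1,-0.57,0,0,1]])

```text
t: 2.37
eef_pos: [0.2486, 0.4635, 0.3425]
ee_rot: [0.148, 0.989, -0.001, 0.001]
wrist_force: [0.7, -0.1, 1.3]
finger_gap: 0.0855
grip_force: 0.0
```

>>> arm_command(moves=[[-1,-0.57,0,0,1],[-1,-0.57,0,0,1],[-1,-0.57,0,0,1],[-1,-0.57,0,0,1]])

```text
t: 2.7
eef_pos: [0.3277, 0.38, 0.3422]
ee_rot: [0.148, 0.989, -0.001, 0.001]
wrist_force: [0.4, -0.7, 1.3]
finger_gap: 0.0853
grip_force: 0.0
```

>>> arm_command(moves=[[-1,-0.57,0,0,1],[-1,-0.57,0,0,1],[-1,-0.57,0,0,1],[-1,-0.57,0,0,1]])

```text
t: 3.03
eef_pos: [0.4068, 0.2965, 0.342]
ee_rot: [0.148, 0.989, -0.001, 0.001]
wrist_force: [-0.4, -1.2, -0.5]
finger_gap: 0.0857
grip_force: 0.0
```

>>> arm_command(moves=[[-1,-0.57,0,0,1],[-1,-0.57,0,0,1],[-1,-0.57,0,0,1],[-1,-0.57,0,0,1]])

```text
t: 3.37
eef_pos: [0.4859, 0.213, 0.3416]
ee_rot: [0.148, 0.989, -0.001, 0.001]
wrist_force: [-0.3, -1.6, -0.5]
finger_gap: 0.0856
grip_force: 0.0
```

>>> arm_command(moves=[[-1,-0.57,0,0.72,1],[-1,-0.57,0,0.72,1],[-1,-0.57,0,0.72,1],[-1,-0.57,0,0.72,1],[-1,-0.57,0,0.72,1],[-1,-0.57,0,0.72,1]])

```text
t: 3.87
eef_pos: [0.562, 0.1351, 0.3417]
ee_rot: [0.417, 0.909, -0.0, -0.0]
wrist_force: [-0.2, 0.9, -0.5]
finger_gap: 0.0853
grip_force: 0.0
```

>>> arm_command(moves=[[0,0,0,0.72,1],[0,0,0,0.72,1],[0,0,0,0.72,1],[0,0,0,0.72,1],[0,0,0,0.72,1],[0,0,0,0.72,1]])

```text
t: 4.37
eef_pos: [0.5617, 0.1356, 0.3421]
ee_rot: [0.652, 0.758, -0.0, -0.0]
wrist_force: [-0.0, -0.1, 0.5]
finger_gap: 0.0855
grip_force: 0.0
```

```bash
cat >> h.py <<'E'
def wrist():
    s=monitor.get_state();r=cams.read_camera("wrist");T=np.eye(4);T[:3,:3]=R.from_quat(s["ee_rot"]).as_matrix();T[:3,3]=s["eef_pos"]
    r["world_from_camera"]=T@r["hand_eye"];return r
def funproj(r,uv,z):
    d=np.array([uv[0]-r["cx"],uv[1]-r["cy"]])/r["fx"];a=np.hypot(*d)
    v=np.array([d[0]/a*np.sin(a),-d[1]/a*np.sin(a),-np.cos(a)]);T=r["world_from_camera"];w=T[:3,:3]@v
    return T[:3,3]+w*(z-T[2,3])/w[2]
E
python3 - <<'E'
from h import *
r=wrist();print(np.round(r["hand_eye"],3).tolist(),r["fx"],r["cx"],r["cy"])
for n in ["grease_can","t_handle","nut_mouth","crown","left_screw"]:
    print(n,[(np.round(q["point"],4).tolist(),round(q["score"],2)) for q in pinpoint("wrist",n)[:2]])
cv2.imwrite("pics/w1.png",cv2.cvtColor(r["image"],cv2.COLOR_RGB2BGR))
for c,pts in [("scene",[(285.3,177.8),(312.8,203.8)]),("side",[(259.3,192.2),(292.8,179.5)])]:
    q=cams.read_camera(c);P=[unproj(q,p,.266) for p in pts];d=P[1]-P[0]
    print(c,np.round(P,4).tolist(),np.hypot(*d[:2]),np.degrees(np.arctan2(d[1],d[0])))
E
```

```text
[[0.001, 0.947, 0.322, 0.083], [1.0, -0.001, -0.001, -0.001], [-0.0, 0.322, -0.947, -0.131], [0.0, 0.0, 0.0, 1.0]] 325.19226210127806 282.36019845938887 210.26158564274547
grease_can [([0.5833, 0.1168, 0.1883], 0.9)]
t_handle [([0.5499, 0.0375, 0.2705], 0.84)]
nut_mouth [([0.5523, 0.0362, 0.2004], 0.75), ([0.5702, 0.1628, 0.1845], 0.18)]
crown [([0.5697, 0.1631, 0.1861], 0.77), ([0.5826, 0.1173, 0.1888], 0.44)]
left_screw [([0.589, 0.2912, 0.2435], 0.83), ([0.5502, 0.0357, 0.268], 0.6)]
scene [[0.4875, 0.0187, 0.266], [0.6124, 0.0551, 0.266]] 0.1301616430849447 16.222345003268725
side [[0.4911, 0.0177, 0.266], [0.6152, 0.0514, 0.266]] 0.128616212836913 15.174937534455259
```

View pics/w1.png

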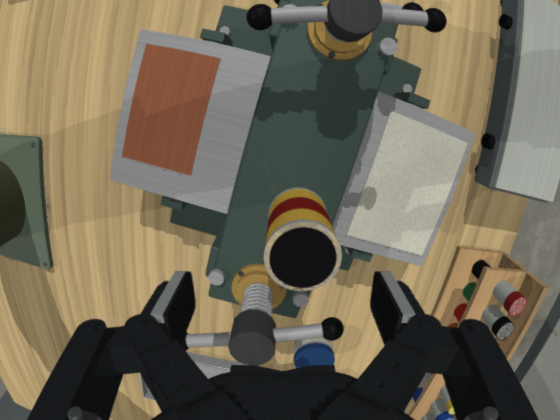

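Wrist view: the can's lid is at (303,257) between the fingers and the handle is at (253,335) below it. All the measurements agree.

>>> arm_command(moves=[[-0.21,0.16,0,0,1],[-0.21,0.16,0,0,1],[-0.21,0.16,-0.3,0,1],[-0.21,0.16,-0.0,0,1]])

```text
t: 5.1
eef_pos: [0.5832, 0.1163, 0.3503]
ee_rot: [0.652, 0.758, 0.004, 0.003]
wrist_force: [2.3, 0.1, 0.6]
finger_gap: 0.0854
grip_force: 0.0
```

>>> arm_command(moves=[[0,0,0.3,0,1],[0,0,0.6,0,1],[0,0,0.85,0,1],[0,0,1,0,1],[0,0,1,0,1]])

```text
t: 5.52
eef_pos: [0.58, 0.1164, 0.2395]
ee_rot: [0.652, 0.758, -0.002, -0.001]
wrist_force: [0.3, -0.1, -0.6]
finger_gap: 0.0856
grip_force: 0.0
```

>>> arm_command(moves=[[0,0,0.02,0,-1],[0,0,0.02,0,-1],[0,0,0.02,0,-1],[0,0,0.02,0,-1],[0,0,0.02,0,-1],[0,0,0.02,0,-1],[0,0,0.02,0,-1],[0,0,0.02,0,-1]], newtons=30)

```text
t: 6.18
eef_pos: [0.5814, 0.1166, 0.2416]
ee_rot: [0.652, 0.758, 0.001, 0.001]
wrist_force: [-1.7, 0.0, 7.3]
finger_gap: 0.0535
grip_force: 31.7
```

>>> arm_command(moves=[[0,0,-0.2,0,-1],[0,0,-0.5,0,-1],[0,0,-0.8,0,-1],[0,0,-1,0,-1]])

```text
t: 6.52
eef_pos: [0.5812, 0.1165, 0.3436]
ee_rot: [0.652, 0.758, 0.001, 0.001]
wrist_force: [0.7, -0.2, -2.3]
finger_gap: 0.0532
grip_force: 32.7
```

>>> arm_command(moves=[[0,0,-0.3,0,-1],[0,0,-0.3,0,-1]])

```text
t: 6.68
eef_pos: [0.5819, 0.1165, 0.3757]
ee_rot: [0.652, 0.758, 0.003, 0.002]
wrist_force: [-0.2, -0.7, -2.2]
finger_gap: 0.0533
grip_force: 33.1
```

>>> arm_command(moves=[[-0.3,-0.15,0,0,-1],[-0.6,-0.31,0,0,-1],[-0.9,-0.46,0,0,-1]])

```text
t: 6.93
eef_pos: [0.5481, 0.0197, 0.3705]
ee_rot: [0.652, 0.758, 0.0, 0.0]
wrist_force: [1.2, -0.4, -2.6]
finger_gap: 0.0532
grip_force: 33.0
```

>>> arm_command(moves=[[-0.3,-0.15,0,0,-1],[-0.6,-0.31,0,0,-1],[-0.9,-0.46,0,0,-1]])

```text
t: 7.18
eef_pos: [0.516, -0.0765, 0.3707]
ee_rot: [0.652, 0.758, 0.0, 0.0]
wrist_force: [-0.0, -0.2, -2.8]
finger_gap: 0.0529
grip_force: 33.0
```

>>> arm_command(moves=[[-0.3,-0.15,0,0,-1],[-0.6,-0.31,0,0,-1],[-0.9,-0.46,0,0,-1]])

```text
t: 7.43
eef_pos: [0.4839, -0.1724, 0.3707]
ee_rot: [0.652, 0.758, 0.0, 0.0]
wrist_force: [1.7, -0.5, -2.0]
finger_gap: 0.0531
grip_force: 33.0
```

>>> arm_command(moves=[[-0.3,-0.15,0,0,-1],[-0.6,-0.31,0,0,-1],[-0.9,-0.46,0,0,-1]])

```text
t: 7.68
eef_pos: [0.4519, -0.2683, 0.3707]
ee_rot: [0.652, 0.758, 0.0, 0.0]
wrist_force: [0.3, -0.5, -2.9]
finger_gap: 0.0536
grip_force: 33.0
```

>>> arm_command(moves=[[-0.3,-0.15,0,0,-1],[-0.6,-0.31,0,0,-1],[-0.8,-0.45,0,0,-1],[-0.8,-0.45,0,0,-1],[-0.8,-0.45,0,0,-1]])

```text
t: 8.1
eef_pos: [0.4195, -0.3536, 0.3704]
ee_rot: [0.653, 0.757, -0.0, 0.0]
wrist_force: [0.3, 0.9, -2.0]
finger_gap: 0.0532
grip_force: 33.1
```

Run:
```python
from h import *
print(monitor.get_state()["eef_pos"],monitor.get_state()["joint_pos"])
for c in ["side","scene"]:
    r=cams.read_camera(c)
    for n in ["tray","grease_can","spanner","t_handle"]: print(c,n,[(np.round(q["point"],4).tolist(),round(q["score"],2)) for q in pinpoint(c,n)[:2]])
```

```text
[ 0.41952229 -0.35362295  0.37040186] [ 0.49013731  0.56444527  0.30012375  1.33936598 -0.16650501  1.26206824
  0.94466338]
side tray [([0.4524, -0.3559, 0.0045], 0.69)]
side grease_can [([0.422, -0.3528, 0.3146], 0.8)]
side spanner [([0.5358, -0.3581, -0.0003], 0.63)]
side t_handle []
scene tray [([0.4444, -0.3489, -0.0048], 0.62), ([0.5831, -0.5347, 0.0016], 0.31)]
scene grease_can [([0.4207, -0.3533, 0.3157], 0.72), ([0.5546, 0.0388, 0.1983], 0.19)]
scene spanner [([0.5329, -0.3496, -0.0002], 0.66)]
scene t_handle [([0.552, 0.0324, 0.2642], 0.61)]
```

>>> arm_command(moves=[[0,0,0.3,0,-1],[0,0,0.6,0,-1],[0,0,1,0,-1]])

```text
t: 8.85
eef_pos: [0.4207, -0.3529, 0.2706]
ee_rot: [0.652, 0.758, -0.0, 0.002]
wrist_force: [1.9, -1.5, -3.1]
finger_gap: 0.0532
grip_force: 33.2
```

>>> arm_command(moves=[[0,0,0.3,0,-1],[0,0,0.6,0,-1],[0,0,1,0,-1]])

```text
t: 9.1
eef_pos: [0.4208, -0.353, 0.1702]
ee_rot: [0.652, 0.758, -0.0, 0.001]
wrist_force: [1.2, -1.2, -3.1]
finger_gap: 0.0534
grip_force: 33.0
```

>>> arm_command(moves=[[0,0,0.2,0,-1],[0,0,0.4,0,-1],[0,0,0.6,0,-1],[0,0,0.8,0,-1],[0,0,0.92,0,-1],[0,0,1,0,-1],[0,0,1,0,-1]])

```text
t: 9.68
eef_pos: [0.42, -0.3524, 0.0692]
ee_rot: [0.652, 0.758, -0.0, -0.001]
wrist_force: [0.2, -0.8, -2.0]
finger_gap: 0.0532
grip_force: 32.9
```

>>> arm_command(moves=[[0,0,0.04,0,-1],[0,0,0.07,0,-1],[0,0,0.1,0,-1],[0,0,0.1,0,-1],[0,0,0.1,0,-1]])

```text
t: 10.1
eef_pos: [0.4204, -0.3527, 0.0605]
ee_rot: [0.652, 0.758, -0.0, 0.0]
wrist_force: [-0.5, 0.1, -2.4]
finger_gap: 0.0531
grip_force: 32.9
```

>>> arm_command(moves=[[0,0,0.02,0,-1],[0,0,0.035,0,-1],[0,0,0.035,0,-1]])

```text
t: 10.35
eef_pos: [0.4205, -0.3529, 0.0573]
ee_rot: [0.652, 0.758, -0.0, 0.0]
wrist_force: [-1.2, 0.3, 6.5]
finger_gap: 0.0532
grip_force: 33.6
```

>>> arm_command(moves=[[0,0,0,0,1],[0,0,0,0,1],[0,0,0,0,1],[0,0,0,0,1],[0,0,-0.02,0,1]])

```text
t: 10.77
eef_pos: [0.4202, -0.3526, 0.0586]
ee_rot: [0.652, 0.758, -0.0, -0.0]
wrist_force: [-0.7, 0.5, -1.0]
finger_gap: 0.0852
grip_force: 0.0
```

>>> arm_command(moves=[[0,0,-0.2,0,1],[0,0,-0.5,0,1],[0,0,-0.9,0,1],[0,0,-1,0,1]])

```text
t: 11.1
eef_pos: [0.4211, -0.3537, 0.1636]
ee_rot: [0.652, 0.758, -0.0, 0.003]
wrist_force: [0.1, -0.4, 1.0]
finger_gap: 0.0855
grip_force: 0.0
```

>>> arm_command(moves=[[0,0,-0.4,0,1],[0,0,-0.8,0,1],[0,0,-1,0,1]])

```text
t: 11.35
eef_pos: [0.4206, -0.3533, 0.2631]
ee_rot: [0.652, 0.758, -0.0, 0.002]
wrist_force: [-0.0, 0.5, 0.8]
finger_gap: 0.0856
grip_force: 0.0
```

>>> arm_command(moves=[[0.2,0.1,-0.4,0.92,1],[0.4,0.2,-0.8,0.92,1],[0.7,0.35,-0.95,0.92,1],[0.91,0.47,-0.95,0.92,1],[0.91,0.47,-0.95,0.92,1],[0.91,0.47,-0.95,0.92,1],[0.91,0.47,-0.95,0.92,1]])

```text
t: 11.93
eef_pos: [0.4534, -0.2551, 0.354]
ee_rot: [0.879, 0.477, -0.0, 0.0]
wrist_force: [0.0, 0.4, 0.0]
finger_gap: 0.0854
grip_force: 0.0
```

Run:
```python
from h import *
s=monitor.get_state();print(s["t"],s["eef_pos"],s["ee_rot"],s["joint_pos"]);print(rel([.551,.036,.345]))
for c in ["side","scene"]:
    r=cams.read_camera(c)
    for n in ["grease_can","t_handle","nut_mouth"]: print(c,n,[(np.round(q["point"],4).tolist(),round(q["score"],2)) for q in pinpoint(c,n)[:2]])
```

```text
11.9333 [ 0.45336514 -0.25513808  0.35397408] [ 8.78997698e-01  4.76825988e-01 -2.85815741e-05  1.48878606e-04] [ 0.16307982  0.55630601  0.54305843  1.48379952 -0.2988351   1.18442172
  0.17552475]
[ 2.97288261 -0.76908912  0.08898901]
side grease_can [([0.4243, -0.3504, 0.0013], 0.74), ([0.5784, -0.5373, 0.0065], 0.43)]
side t_handle [([0.5891, 0.2905, 0.2392], 0.5), ([0.5471, 0.0334, 0.1967], 0.18)]
side nut_mouth [([0.5486, 0.0343, 0.1991], 0.96), ([0.588, 0.2879, 0.2389], 0.5)]
scene grease_can [([0.4181, -0.3525, 0.0037], 0.81)]
scene t_handle [([0.5506, 0.0337, 0.2645], 0.55), ([0.5792, -0.5299, -0.0015], 0.46)]
scene nut_mouth [([0.5532, 0.0349, 0.1984], 0.8), ([0.6978, -0.3178, -0.0013], 0.44)]
```

The can stands in the tray. Now on to the T-handle.

>>> arm_command(moves=[[0.4,-0.1,0,0,1],[0.8,-0.2,0,0,1],[0.99,-0.256,0,0,1]])

```text
t: 12.58
eef_pos: [0.4865, -0.1546, 0.3535]
ee_rot: [0.877, 0.48, 0.0, -0.001]
wrist_force: [0.7, 1.1, 0.0]
finger_gap: 0.0851
grip_force: 0.0
```

>>> arm_command(moves=[[0.4,-0.1,0,0,1],[0.8,-0.2,0,0,1],[0.99,-0.256,0,0,1]])

```text
t: 12.83
eef_pos: [0.5186, -0.0568, 0.3535]
ee_rot: [0.877, 0.481, 0.0, -0.001]
wrist_force: [0.9, 2.0, 0.1]
finger_gap: 0.0854
grip_force: 0.0
```

>>> arm_command(moves=[[0.4,-0.1,0,0.9,1],[0.8,-0.2,0,0.9,1],[0.99,-0.256,0,0.9,1],[0.99,-0.256,0,0.9,1],[0.99,-0.256,0,0.9,1],[0.99,-0.256,0,0.9,1],[0.99,-0.256,0,0.9,1]])

```text
t: 13.42
eef_pos: [0.5495, 0.0357, 0.3536]
ee_rot: [0.99, 0.143, -0.0, 0.0]
wrist_force: [-0.4, -0.3, -0.7]
finger_gap: 0.0856
grip_force: 0.0
```

Run:
```python
from h import *
s=monitor.get_state();print(s["t"],s["eef_pos"],s["ee_rot"],s["joint_pos"]);
r=wrist()
for n in ["t_handle","nut_mouth","crown"]: print(n,[(np.round(q["point"],4).tolist(),round(q["score"],2)) for q in pinpoint("wrist",n)[:2]])
cv2.imwrite("pics/w2.png",cv2.cvtColor(r["image"],cv2.COLOR_RGB2BGR))
```

```text
13.4167 [0.54954678 0.03568189 0.35358866] [ 9.89666748e-01  1.43386348e-01 -2.10235246e-04  1.97801522e-04] [-0.4854724   0.66275406  0.77496439  1.37780551 -0.46450496  1.28695743
 -0.97151511]
t_handle [([0.5491, 0.0349, 0.268], 0.64)]
nut_mouth [([0.5535, 0.0356, 0.1996], 0.89)]
crown [([0.5726, 0.1619, 0.1844], 0.96), ([0.4471, -0.3569, 0.0026], 0.46)]
```

View pics/w2.png

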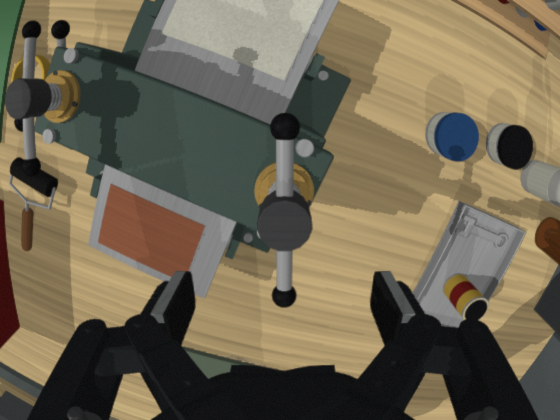

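Wrist view: the handle head is at (284,221) with its bar upright in the picture, centred between the fingers. The can stands in the tray at (465,297). I'll descend and grip the head across the bar.

>>> arm_command(moves=[[0.014,0,0.2,0,1],[0.014,0,0.5,0,1],[0.014,0,0.8,0,1],[0.014,0,0.94,0,1],[0.014,0,0.94,0,1]])

```text
t: 14.03
eef_pos: [0.5499, 0.0361, 0.2574]
ee_rot: [0.989, 0.146, -0.002, -0.0]
wrist_force: [0.1, -1.0, -0.0]
finger_gap: 0.0859
grip_force: 0.0
```

>>> arm_command(moves=[[0,0,0,0,-1],[0,0,0,0,-1],[0,0,0,0,-1],[0,0,0,0,-1],[0,0,0,0,-1],[0,0,0,0,-1],[0,0,0,0,-1],[0,0,0,0,-1]], newtons=30)

```text
t: 14.7
eef_pos: [0.5513, 0.0356, 0.2607]
ee_rot: [0.989, 0.145, 0.001, 0.0]
wrist_force: [0.4, -2.3, 6.2]
finger_gap: 0.0374
grip_force: 29.5
```

```bash
cat >> h.py <<'E'
def rep():
    s=monitor.get_state();print(round(s["t"],2),*[np.round(s[k],3).tolist() for k in ("eef_pos","wrist_force","wrist_torque","joint_pos","finger_gap")])
    r=wrist();cv2.imwrite("/tmp/w.png",r["image"]);
    for c in ["scene","side","wrist"]:
        if c!="wrist": cams.read_camera(c)
        for n in ["t_handle"]: print(c,[(np.round(q["point"],4).tolist(),round(q["score"],2)) for q in pinpoint(c,n)[:2]])
E
python3 -c "from h import *;rep()"
```

```text
14.7 [0.551, 0.036, 0.261] [0.373, -2.346, 6.223] [-0.431, -0.022, -0.005] [-0.468, 0.749, 0.716, 1.554, -0.543, 1.044, -0.887] 0.037
scene [([0.549, 0.0306, 0.2676], 0.67)]
side [([0.5476, 0.0407, 0.2692], 0.72), ([0.5827, -0.5369, 0.0046], 0.3)]
wrist [([0.5497, 0.0387, 0.267], 0.81)]
```

>>> arm_command(moves=[[0,0,-0.006,-0.77,-1],[0,0,-0.006,-0.77,-1],[0,0,-0.006,-0.77,-1],[0,0,-0.006,-0.77,-1],[0,0,-0.006,-0.77,-1],[0,0,-0.006,-0.77,-1]])

```text
t: 15.5
eef_pos: [0.5513, 0.0353, 0.2613]
ee_rot: [0.9, 0.436, 0.001, 0.001]
wrist_force: [0.2, -3.1, 6.4]
finger_gap: 0.037
grip_force: 31.0
```

>>> arm_command(moves=[[0,0,-0.006,-0.77,-1],[0,0,-0.006,-0.77,-1],[0,0,-0.006,-0.77,-1],[0,0,-0.006,-0.77,-1],[0,0,-0.006,-0.77,-1],[0,0,-0.006,-0.77,-1]])

```text
t: 16.0
eef_pos: [0.5513, 0.0351, 0.2617]
ee_rot: [0.731, 0.683, 0.0, 0.001]
wrist_force: [1.2, -3.9, 7.0]
finger_gap: 0.037
grip_force: 31.0
```

Run:
```python
from h import *
rep()
a=[]
for c,(x,y) in [("scene",(250,150)),("side",(225,135))]:
    r=cams.read_camera(c);a.append(cv2.resize(r["image"][y:y+90,x:x+90],(390,390),interpolation=cv2.INTER_CUBIC))
cv2.imwrite("pics/crop2.png",cv2.cvtColor(np.hstack(a),cv2.COLOR_RGB2BGR))
```

```text
16.0 [0.551, 0.035, 0.262] [1.189, -3.924, 7.014] [-1.049, -0.166, 0.192] [-0.303, 0.675, 0.352, 1.547, -0.264, 0.966, 0.062] 0.037
scene [([0.5484, 0.034, 0.2656], 0.83)]
side [([0.549, 0.039, 0.2701], 0.45)]
wrist [([0.5482, 0.039, 0.2707], 0.86)]
```

View pics/crop2.png

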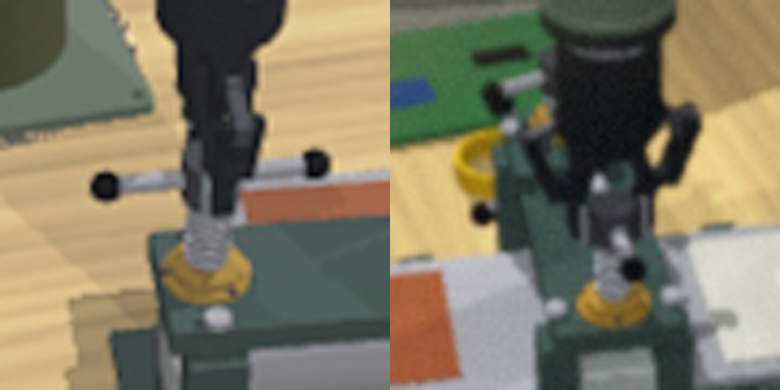

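The bar turned with the grip: its scene-crop balls are now at (105,186) and (316,163), about 69° from the start. I'll go on in small steps, watching the vertical force for the weight coming onto the fingers.

>>> arm_command(moves=[[0,0,0,-0.16,-1],[0,0,0,-0.16,-1],[0,0,0,-0.16,-1]])

```text
t: 16.65
eef_pos: [0.5513, 0.0352, 0.2617]
ee_rot: [0.689, 0.725, 0.0, 0.001]
wrist_force: [0.6, -5.6, 8.1]
finger_gap: 0.0373
grip_force: 31.0
```

>>> arm_command(moves=[[0,0,0,-0.16,-1],[0,0,0,-0.16,-1],[0,0,0,-0.16,-1]])

```text
t: 16.9
eef_pos: [0.5513, 0.0351, 0.2616]
ee_rot: [0.642, 0.767, 0.0, 0.001]
wrist_force: [1.9, -5.7, 6.7]
finger_gap: 0.0374
grip_force: 32.1
```

>>> arm_command(moves=[[0,0,0,-0.16,-1],[0,0,0,-0.16,-1],[0,0,0,-0.16,-1]])

```text
t: 17.15
eef_pos: [0.5513, 0.0351, 0.2613]
ee_rot: [0.592, 0.806, -0.0, 0.001]
wrist_force: [4.1, -5.2, 1.6]
finger_gap: 0.0372
grip_force: 32.0
```

The vertical force fell by 5 N, possibly the weight coming off the thread. I'll compare views before and after releasing.

```bash
cat > snap.py <<'E'
import sys
from h import *
for c in ["scene","side"]: np.save(f"/tmp/{c}_{sys.argv[1]}.npy",cams.read_camera(c)["image"])
rep()
E
cat > cmp.py <<'E'
import sys
from h import *
# shift of small patches at the two bar balls (z up 6 mm = pixel shift)
phi=float(sys.argv[3])
for c in ["scene","side"]:
    r=cams.read_camera(c);A=np.load(f"/tmp/{c}_{sys.argv[1]}.npy");B=np.load(f"/tmp/{c}_{sys.argv[2]}.npy")
    for k in (1,-1):
        p=np.array([.551+k*.065*np.cos(phi),.0355+k*.065*np.sin(phi),.267]);u=proj(r,p);x,y=np.round(u).astype(int)
        f=lambda I,h:cv2.resize(I[y-h:y+h+1,x-h:x+h+1],None,fx=8,fy=8,interpolation=cv2.INTER_CUBIC)
        m=cv2.matchTemplate(f(B,11),f(A,6),cv2.TM_CCOEFF_NORMED);_,v,_,l=cv2.minMaxLoc(m)
        print(c,k,u.round(1),"shift px",(np.array(l)-40)/8,round(v,2),"per -6mm",(proj(r,p-[0,0,.006])-u).round(2))
E
python3 snap.py a
```

```text
17.25 [0.551, 0.035, 0.261] [3.303, -6.737, 0.761] [-1.417, -0.687, 0.114] [-0.247, 0.663, 0.24, 1.545, -0.179, 0.954, 0.349] 0.037
scene [([0.5515, 0.0327, 0.2677], 0.63), ([0.5897, 0.2938, 0.2408], 0.62)]
side [([0.5476, 0.0386, 0.27], 0.43)]
wrist [([0.5533, 0.038, 0.2676], 0.76)]
```

>>> arm_command(moves=[[0,0,0,0,0.3],[0,0,0,0,0.3],[0,0,0,0,0.3],[0,0,0,0,0.3]])

```text
t: 17.88
eef_pos: [0.5508, 0.0362, 0.261]
ee_rot: [0.591, 0.807, -0.0, -0.0]
wrist_force: [-0.2, 0.2, -0.8]
finger_gap: 0.0554
grip_force: 0.0
```

```bash
python3 snap.py b
python3 - <<'E'
from h import *
q=monitor.get_state()["ee_rot"];y=R.from_quat(q).apply([0,1,0]);print(np.degrees(np.arctan2(y[1],y[0])))
E
python3 cmp.py a b 1.863
```

```text
17.98 [0.551, 0.036, 0.261] [0.672, -0.496, -0.39] [0.017, 0.006, 0.019] [-0.247, 0.663, 0.238, 1.546, -0.179, 0.955, 0.353] 0.056
scene [([0.5516, 0.0316, 0.2666], 0.86)]
side [([0.5495, 0.0351, 0.2701], 0.48)]
wrist [([0.5491, 0.0373, 0.2715], 0.69)]
17.583130514075684
scene 1 [318.2 182.7] shift px [0.5  0.25] 0.88 per -6mm [-0.15  1.79]
scene -1 [277.4 198.4] shift px [ 0.    -0.125] 1.0 per -6mm [-0.04  1.81]
side 1 [264.5 176.3] shift px [-2.    0.25] 0.76 per -6mm [0.05 1.51]
side -1 [287.2 195.1] shift px [ 0.    -0.125] 0.99 per -6mm [-0.    1.54]
```

Nothing dropped (ball shift about 0). I'll continue in cycles of grip, 0.14 rad, release and look.

>>> arm_command(moves=[[-0.011,0,0,0,-1],[-0.011,0,0,0,-1],[-0.011,0,0,0,-1],[-0.011,0,0,0,-1],[-0.011,0,0,-0.1,-1],[-0.011,0,0,-0.18,-1],[-0.011,0,0,-0.18,-1],[-0.011,0,0,-0.18,-1]])

```text
t: 19.05
eef_pos: [0.5515, 0.0349, 0.2607]
ee_rot: [0.532, 0.847, 0.0, 0.0]
wrist_force: [5.1, 0.7, -5.8]
finger_gap: 0.0374
grip_force: 30.8
```

>>> arm_command(moves=[[0,0,0,0,0.2],[0,0,0,0,0.2],[0,0,0,0,0.2],[0,0,0,0,0.2]])

```text
t: 19.38
eef_pos: [0.5511, 0.0349, 0.261]
ee_rot: [0.532, 0.847, -0.0, -0.0]
wrist_force: [-0.5, 0.4, -0.5]
finger_gap: 0.0512
grip_force: 0.0
```

```bash
cat > chk.py <<'E'
# height and angle of the bar: fit both ball centres (dark blobs) in scene & side pictures
from h import *
from scipy.optimize import least_squares
import sys
phi0=float(sys.argv[1]);obs=[];show=[]
for c in ["scene","side"]:
    r=cams.read_camera(c);g=cv2.cvtColor(r["image"],cv2.COLOR_RGB2GRAY).astype(float)
    for k in (1,-1):
        x,y=np.round(proj(r,[.5513+k*.065*np.cos(phi0),.0352+k*.065*np.sin(phi0),.267])).astype(int)
        P=g[y-7:y+8,x-7:x+8];w=np.clip(75-P,0,None);v,u=np.mgrid[-7:8,-7:8]
        cc,lab=cv2.connectedComponents((w>0).astype(np.uint8));best=None
        for i in range(1,cc):
            m=lab==i;q=np.array([(u*w*m).sum(),(v*w*m).sum()])/(w*m).sum()
            if m.sum()>12 and (best is None or np.hypot(*q)<np.hypot(*best[0])): best=(q,m.sum())
        if best: obs.append((r,k,np.array([x,y])+best[0],c,best[1]))
def f(a): return np.concatenate([proj(r,[.5513+k*.065*np.cos(a[0]),.0352+k*.065*np.sin(a[0]),a[1]])-o for r,k,o,_,n in obs])
s=least_squares(f,[phi0,.266],x_scale=[.1,.01],loss="soft_l1",f_scale=.5)
print("phi",s.x[0].round(3),"z",s.x[1].round(4),[(c,k,int(n),np.round(f(s.x)[2*i:2*i+2],1).tolist()) for i,(r,k,o,c,n) in enumerate(obs)])
st=monitor.get_state();y=R.from_quat(st["ee_rot"]).apply([0,1,0]);print("t",round(st["t"],2),"tool y heading",np.arctan2(y[1],y[0]).round(3),st["eef_pos"].round(4),st["joint_pos"].round(2))
E
python3 snap.py c >/dev/null; python3 cmp.py b c 2.0; python3 chk.py 2.0
```

```text
scene 1 [316.1 181.1] shift px [ 1.75 -4.5 ] 0.72 per -6mm [-0.15  1.78]
scene -1 [279.5 200.2] shift px [2.   3.25] 0.87 per -6mm [-0.04  1.82]
side 1 [262.4 177.2] shift px [1.5   0.875] 0.92 per -6mm [0.05 1.51]
side -1 [289.4 194.1] shift px [1.875 0.   ] 0.94 per -6mm [-0.01  1.54]
phi 2.011 z 0.265 [('scene', 1, 154, [2.3, 0.5]), ('scene', -1, 34, [-0.0, -0.4]), ('side', 1, 203, [-1.3, 0.9]), ('side', -1, 35, [0.2, -0.9])]
t 19.98 tool y heading 0.448 [0.5512 0.0349 0.261 ] [-0.22  0.66  0.19  1.54 -0.15  0.95  0.47]
```

```bash
cat > zz.py <<'E'
# near ball (k=-1) measured in saved pictures -> phi, z and residual
from h import *
from scipy.optimize import least_squares
import sys
for a in sys.argv[1:]:
    tag,phi=a.split(":");phi=float(phi);obs=[]
    k=-1 if np.sin(phi)>0 else 1
    for c in ["scene","side"]:
        r=cams.read_camera(c);g=cv2.cvtColor(np.load(f"/tmp/{c}_{tag}.npy"),cv2.COLOR_RGB2GRAY).astype(float)
        x,y=np.round(proj(r,[.5513+k*.065*np.cos(phi),.0352+k*.065*np.sin(phi),.265])).astype(int)
        P=g[y-7:y+8,x-7:x+8];w=np.clip(75-P,0,None);v,u=np.mgrid[-7:8,-7:8]
        n,lab=cv2.connectedComponents((w>0).astype(np.uint8));best=None
        for i in range(1,n):
            m=lab==i;q=np.array([(u*w*m).sum(),(v*w*m).sum()])/(w*m).sum()
            if m.sum()>12 and (best is None or np.hypot(*q)<np.hypot(*best[0])): best=(q,m.sum())
        obs.append((r,np.array([x,y])+best[0],int(best[1])))
    f=lambda a: np.concatenate([proj(r,[.5513+k*.065*np.cos(a[0]),.0352+k*.065*np.sin(a[0]),a[1]])-o for r,o,_ in obs])
    s=least_squares(f,[phi,.265],x_scale=[.1,.01]);s2=least_squares(lambda z:f([phi,z[0]]),[.265],x_scale=.01)
    print(tag,"phi",s.x[0].round(3),"z",s.x[1].round(4),"z|phi",s2.x.round(4),np.round(s.fun,1),[o[2] for o in obs])
E
python3 zz.py a:1.872 b:1.878 c:2.019
python3 - <<'E'
import numpy as np,cv2
a=[]
for t in "bc":
    for c,(x,y) in [("scene",(255,165)),("side",(250,155))]:
        a.append(cv2.resize(np.load(f"/tmp/{c}_{t}.npy")[y:y+65,x:x+65],(390,290),interpolation=cv2.INTER_CUBIC))
cv2.imwrite("pics/bc.png",cv2.cvtColor(np.vstack([np.hstack(a[:2]),np.hstack(a[2:])]),cv2.COLOR_RGB2BGR))
E
```

```text
a phi 1.856 z 0.2665 z|phi [0.2668] [-0.3  0.3 -0.1 -0.3] [37, 44]
b phi 1.854 z 0.2675 z|phi [0.2678] [-0.3  0.3 -0.1 -0.3] [38, 42]
c phi 2.0 z 0.2627 z|phi [0.2628] [-0.2  0.2 -0.  -0.2] [34, 34]
```

View pics/bc.png

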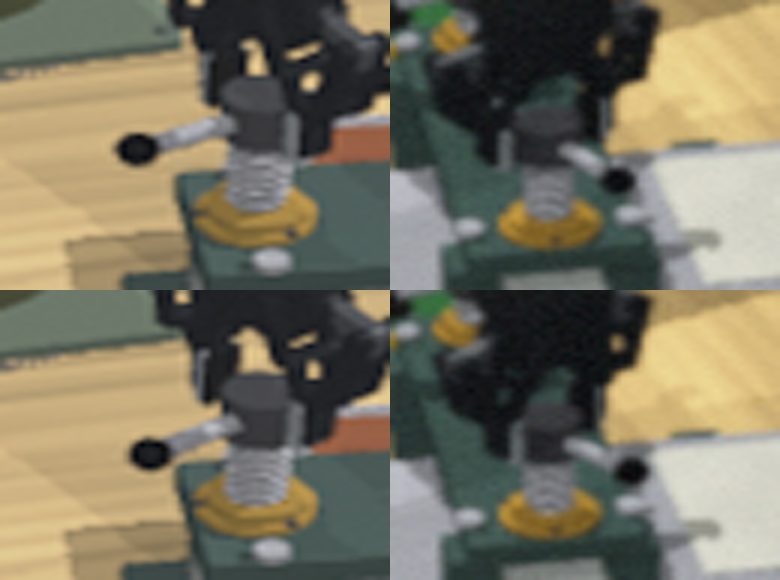

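Before release the ball stood at z 0.2675 and after it at 0.2627. The finger load had also reached −5.8 N, so the screw dropped one thread. The pictures show a shorter exposed thread at (258,480) against (258,185). Now I'll turn the open fingers back 0.5 rad, lower 5 mm, grip, and turn forward half a turn.

>>> arm_command(moves=[[0,0,0.05,0,0.2],[0,0,0.05,-0.16,0.2],[0,0,0.05,-0.32,0.2],[0,0,0.05,-0.48,0.2],[0,0,0.05,-0.64,0.2],[0,0,0.05,-0.64,0.2],[0,0,0.05,-0.64,0.2]])

```text
t: 20.87
eef_pos: [0.5512, 0.0348, 0.2558]
ee_rot: [0.307, 0.952, 0.0, -0.0]
wrist_force: [-0.5, -0.1, 0.1]
finger_gap: 0.0511
grip_force: 0.0
```

```bash
python3 snap.py d; python3 zz.py d:2.01; python3 chk.py 2.01
```

```text
20.97 [0.551, 0.035, 0.256] [-0.334, 0.675, 0.029] [-0.003, 0.037, -0.018] [-0.143, 0.657, 0.042, 1.55, -0.031, 0.936, 0.855] 0.052
scene [([0.668, -0.2004, 0.0005], 0.62), ([0.5493, 0.0311, 0.2616], 0.56)]
side [([0.5489, 0.0383, 0.2647], 0.58)]
wrist [([0.549, 0.037, 0.2635], 0.78), ([0.5359, -0.3563, 0.0035], 0.37)]
d phi 1.998 z 0.2625 z|phi [0.2626] [-0.3  0.2 -0.  -0.3] [34, 43]
phi 2.011 z 0.2641 [('scene', 1, 151, [0.9, 0.7]), ('scene', -1, 34, [-0.0, -0.1]), ('side', 1, 162, [-1.7, 0.1]), ('side', -1, 37, [0.2, -0.8])]
t 21.47 tool y heading 0.951 [0.5512 0.035  0.256 ] [-0.14  0.66  0.04  1.55 -0.03  0.94  0.86]
```

>>> arm_command(moves=[[0,0,0,0,-1],[0,0,0,0,-1],[0,0,0,0,-1],[0,0,0,0,-1],[0,0,0,0,-1],[0,0,0,0,-1]])

```text
t: 21.97
eef_pos: [0.5513, 0.0351, 0.2561]
ee_rot: [0.305, 0.952, 0.0, 0.0]
wrist_force: [0.1, 2.0, 3.4]
finger_gap: 0.0374
grip_force: 30.1
```

```bash
python3 snap.py e; python3 zz.py e:2.01
```

```text
22.07 [0.551, 0.035, 0.256] [1.579, 2.905, 3.435] [0.578, -0.312, -0.006] [-0.142, 0.657, 0.04, 1.549, -0.031, 0.936, 0.859] 0.037
scene [([0.5488, 0.0333, 0.2597], 0.65)]
side [([0.5468, 0.0394, 0.266], 0.6)]
wrist [([0.5513, 0.0374, 0.2643], 0.55)]
e phi 1.999 z 0.2625 z|phi [0.2626] [-0.2  0.2 -0.  -0.2] [35, 40]
```

Gripped, with the bar unmoved (phi 2.00, z 0.2625). Turning forward the first half.

>>> arm_command(moves=[[0,0,0.001,0.16,-1],[0,0,0.002,0.32,-1],[0,0,0.003,0.48,-1],[0,0,0.004,0.64,-1],[0,0,0.006,0.8,-1],[0,0,0.007,0.95,-1],[0,0,0.0075,1,-1]])

```text
t: 23.05
eef_pos: [0.5514, 0.0353, 0.2553]
ee_rot: [0.649, 0.761, 0.0, 0.0]
wrist_force: [4.1, 4.2, 4.3]
finger_gap: 0.0373
grip_force: 30.4
```

>>> arm_command(moves=[[0,0,0.001,0.16,-1],[0,0,0.002,0.32,-1],[0,0,0.003,0.48,-1],[0,0,0.004,0.64,-1],[0,0,0.006,0.8,-1],[0,0,0.007,0.95,-1],[0,0,0.0075,1,-1]])

```text
t: 23.63
eef_pos: [0.5517, 0.0353, 0.2546]
ee_rot: [0.891, 0.455, 0.0, 0.0]
wrist_force: [5.3, 4.6, 4.7]
finger_gap: 0.0376
grip_force: 30.4
```

```bash
python3 snap.py f; python3 zz.py f:0.43; python3 chk.py 0.43
```

```text
23.73 [0.552, 0.035, 0.255] [5.018, 4.442, 3.07] [0.854, -1.089, -0.133] [-0.381, 0.711, 0.517, 1.559, -0.4, 0.977, -0.364] 0.037
scene [([0.5479, 0.0312, 0.2576], 0.59), ([0.5782, -0.5316, -0.0023], 0.38)]
side [([0.5484, 0.0395, 0.2629], 0.57)]
wrist [([0.5517, 0.035, 0.2619], 0.78)]
f phi 0.416 z 0.2649 z|phi [0.2654] [ 1.1 -0.6  1.4  0.6] [24, 87]
phi 0.443 z 0.2642 [('scene', 1, 52, [0.1, -0.9]), ('scene', -1, 24, [0.6, -0.2]), ('side', 1, 99, [2.9, 0.3]), ('side', -1, 83, [1.8, 1.0])]
t 24.23 tool y heading -0.62 [0.5516 0.0353 0.2546] [-0.38  0.71  0.52  1.56 -0.4   0.98 -0.36]
```

>>> arm_command(moves=[[0,0,0.001,0.16,-1],[0,0,0.002,0.32,-1],[0,0,0.003,0.48,-1],[0,0,0.004,0.64,-1],[0,0,0.006,0.8,-1],[0,0,0.007,0.95,-1],[0,0,0.0075,1,-1]])

```text
t: 24.82
eef_pos: [0.5519, 0.0352, 0.2539]
ee_rot: [0.997, 0.079, 0.001, 0.0]
wrist_force: [5.8, 3.3, 4.4]
finger_gap: 0.0372
grip_force: 30.5
```

>>> arm_command(moves=[[0,0,0.001,0.16,-1],[0,0,0.002,0.32,-1],[0,0,0.003,0.48,-1],[0,0,0.004,0.64,-1],[0,0,0.006,0.8,-1],[0,0,0.007,0.95,-1],[0,0,0.0075,1,-1],[0,0,0.0075,1,-1]])

```text
t: 25.48
eef_pos: [0.552, 0.035, 0.2531]
ee_rot: [0.952, -0.306, 0.001, -0.0]
wrist_force: [7.9, 2.5, 3.6]
finger_gap: 0.0369
grip_force: 30.5
```

>>> arm_command(moves=[[0,0,0,0,0.2],[0,0,0,0,0.2],[0,0,0,0,0.2],[0,0,0,0,0.2]])

```text
t: 25.82
eef_pos: [0.551, 0.0348, 0.2529]
ee_rot: [0.952, -0.305, -0.0, 0.0]
wrist_force: [0.6, -0.2, 0.1]
finger_gap: 0.0512
grip_force: 0.0
```

```bash
python3 snap.py g; python3 zz.py g:2.0; python3 chk.py 2.0
```

```text
25.92 [0.551, 0.035, 0.253] [-0.73, 0.106, 0.387] [0.018, 0.019, -0.021] [-0.557, 0.844, 0.972, 1.568, -0.747, 1.139, -1.605] 0.051
scene [([0.5504, 0.0329, 0.2588], 0.9), ([0.5509, 0.0346, 0.1999], 0.25)]
side [([0.5471, 0.0369, 0.2585], 0.55), ([0.5787, -0.5388, 0.0061], 0.45)]
wrist [([0.5517, 0.0337, 0.2609], 0.82)]
g phi 1.993 z 0.2594 z|phi [0.2594] [-0.3  0.2  0.  -0.2] [37, 38]
phi 2.007 z 0.2623 [('scene', 1, 151, [0.8, 1.0]), ('scene', -1, 37, [-0.1, -0.5]), ('side', 1, 191, [-1.2, 0.9]), ('side', -1, 40, [0.3, -1.1])]
t 26.42 tool y heading -2.19 [0.5512 0.035  0.253 ] [-0.56  0.84  0.97  1.57 -0.75  1.14 -1.6 ]
```

The bar is at z 0.2594, exactly 3 mm lower after half a turn, so the thread has caught. I'll lift over the bar, swing back half a turn and regrip.

>>> arm_command(moves=[[0,0,-0.3,0,0.2],[0,0,-0.5,0,0.2],[0,0,-0.5,0,0.2]])

```text
t: 26.67
eef_pos: [0.5519, 0.0343, 0.3063]
ee_rot: [0.952, -0.305, 0.002, -0.0]
wrist_force: [-0.1, -1.2, 0.3]
finger_gap: 0.0514
grip_force: 0.0
```

>>> arm_command(moves=[[0,0,0,-1,0.2],[0,0,0,-1,0.2],[0,0,0,-1,0.2],[0,0,0,-1,0.2],[0,0,0,-1,0.2],[0,0,0,-1,0.2],[0,0,0,-1,0.2]])

```text
t: 27.25
eef_pos: [0.5511, 0.0349, 0.303]
ee_rot: [0.996, 0.087, 0.0, -0.0]
wrist_force: [0.5, -1.2, -0.1]
finger_gap: 0.0512
grip_force: 0.0
```

>>> arm_command(moves=[[0,0,0,-1,0.2],[0,0,0,-1,0.2],[0,0,0,-1,0.2],[0,0,0,-1,0.2],[0,0,0,-1,0.2],[0,0,0,-1,0.2],[0,0,0,-1,0.2]])

```text
t: 27.83
eef_pos: [0.5511, 0.0349, 0.303]
ee_rot: [0.887, 0.461, 0.0, -0.0]
wrist_force: [-0.5, 0.1, 0.8]
finger_gap: 0.0513
grip_force: 0.0
```

>>> arm_command(moves=[[0,0,0,-1,0.2],[0,0,0,-1,0.2],[0,0,0,-1,0.2],[0,0,0,-1,0.2],[0,0,0,-1,0.2],[0,0,0,-1,0.2],[0,0,0,-1,0.2]])

```text
t: 28.42
eef_pos: [0.5511, 0.0348, 0.3029]
ee_rot: [0.643, 0.766, -0.0, -0.0]
wrist_force: [0.1, 0.1, 0.1]
finger_gap: 0.0513
grip_force: 0.0
```

>>> arm_command(moves=[[0,0,0,-1,0.2],[0,0,0,-1,0.2],[0,0,0,-1,0.2],[0,0,0,-1,0.2],[0,0,0,-1,0.2],[0,0,0,-1,0.2],[0,0,0,-1,0.2],[0,0,0,-1,0.2]])

```text
t: 29.08
eef_pos: [0.5511, 0.0347, 0.3029]
ee_rot: [0.304, 0.953, 0.0, -0.0]
wrist_force: [0.8, -0.4, 1.0]
finger_gap: 0.0512
grip_force: 0.0
```

```bash
python3 snap.py i; python3 zz.py i:2.0; python3 chk.py 2.0; python3 -c "from h import *;print(rel([.5517,.0350,.253]))"
```

```text
29.18 [0.551, 0.035, 0.303] [0.74, -0.235, 0.372] [0.042, 0.005, 0.008] [-0.165, 0.61, 0.085, 1.468, -0.056, 1.067, 0.88] 0.052
scene [([0.5495, 0.0346, 0.2581], 0.88), ([0.6978, -0.315, 0.0008], 0.38)]
side [([0.5454, 0.0389, 0.2611], 0.52), ([0.5679, 0.1632, -0.0023], 0.31)]
wrist [([0.5496, 0.0397, 0.2597], 0.87)]
i phi 1.994 z 0.2593 z|phi [0.2594] [-0.3  0.2  0.  -0.2] [37, 40]
phi 2.013 z 0.2635 [('scene', 1, 49, [1.7, 1.9]), ('scene', -1, 37, [0.1, -0.8]), ('side', 1, 140, [-0.8, 2.3]), ('side', -1, 39, [0.3, -1.5])]
t 29.68 tool y heading 0.951 [0.5512 0.035  0.303 ] [-0.17  0.61  0.08  1.47 -0.06  1.07  0.88]
[-0.0038976   0.00323964  0.50001832]
```

>>> arm_command(moves=[[-0.004,0.003,0.2,0,0.2],[-0.004,0.003,0.4,0,0.2],[-0.004,0.003,0.5,0,0.2],[-0.004,0.003,0.5,0,0.2]])

```text
t: 30.02
eef_pos: [0.551, 0.0349, 0.2512]
ee_rot: [0.305, 0.952, -0.001, -0.001]
wrist_force: [0.1, -0.4, 0.1]
finger_gap: 0.0511
grip_force: 0.0
```

>>> arm_command(moves=[[0,0,0,0,-1],[0,0,0,0,-1],[0,0,0,0,-1],[0,0,0,0,-1],[0,0,0,0,-1],[0,0,0,0,-1]], newtons=40)

```text
t: 30.52
eef_pos: [0.5519, 0.035, 0.2535]
ee_rot: [0.305, 0.952, 0.0, 0.0]
wrist_force: [-0.7, 0.4, 4.8]
finger_gap: 0.0371
grip_force: 41.0
```

>>> arm_command(moves=[[0,0,0.001,0.16,-1],[0,0,0.002,0.32,-1],[0,0,0.003,0.48,-1],[0,0,0.004,0.64,-1],[0,0,0.006,0.8,-1],[0,0,0.007,0.95,-1],[0,0,0.0075,1,-1]])

```text
t: 31.1
eef_pos: [0.5519, 0.0351, 0.2526]
ee_rot: [0.649, 0.761, 0.0, 0.0]
wrist_force: [0.4, 0.5, 5.5]
finger_gap: 0.0365
grip_force: 41.3
```

>>> arm_command(moves=[[0,0,0.001,0.16,-1],[0,0,0.002,0.32,-1],[0,0,0.003,0.48,-1],[0,0,0.004,0.64,-1],[0,0,0.006,0.8,-1],[0,0,0.007,0.95,-1],[0,0,0.0075,1,-1]])

```text
t: 31.68
eef_pos: [0.552, 0.0351, 0.2519]
ee_rot: [0.891, 0.455, 0.0, 0.0]
wrist_force: [-0.2, 0.6, 5.7]
finger_gap: 0.0372
grip_force: 41.4
```

>>> arm_command(moves=[[0,0,0.001,0.16,-1],[0,0,0.002,0.32,-1],[0,0,0.003,0.48,-1],[0,0,0.004,0.64,-1],[0,0,0.006,0.8,-1],[0,0,0.007,0.95,-1],[0,0,0.0075,1,-1]])

```text
t: 32.27
eef_pos: [0.552, 0.0351, 0.2511]
ee_rot: [0.997, 0.079, 0.0, 0.0]
wrist_force: [0.3, 1.5, 5.5]
finger_gap: 0.0369
grip_force: 41.4
```

>>> arm_command(moves=[[0,0,0.001,0.16,-1],[0,0,0.002,0.32,-1],[0,0,0.003,0.48,-1],[0,0,0.004,0.64,-1],[0,0,0.006,0.8,-1],[0,0,0.007,0.95,-1],[0,0,0.0075,1,-1],[0,0,0.0075,1,-1]])

```text
t: 32.93
eef_pos: [0.552, 0.035, 0.2503]
ee_rot: [0.952, -0.306, 0.0, 0.0]
wrist_force: [-0.1, -0.0, 6.8]
finger_gap: 0.0368
grip_force: 41.5
```

```bash
python3 snap.py j; python3 zz.py j:2.0; python3 chk.py 2.0
python3 - <<'E'
from h import *
a=[]
for c in ["scene","side"]:
    a.append(np.load(f"/tmp/{c}_j.npy"))
    cams.read_camera(c)
    for n in ["grease_can","tray","spanner","brayer","tape"]: print(c,n,[(np.round(q["point"],3).tolist(),round(q["score"],2)) for q in pinpoint(c,n)[:1]])
cv2.imwrite("pics/end.png",cv2.cvtColor(cv2.resize(np.hstack(a),(800,300),interpolation=cv2.INTER_AREA),cv2.COLOR_RGB2BGR))
E
```

```text
33.03 [0.552, 0.035, 0.25] [-0.461, 1.603, 4.716] [0.239, -0.129, -0.183] [-0.566, 0.861, 1.005, 1.57, -0.777, 1.152, -1.579] 0.037
scene [([0.5533, 0.0311, 0.2566], 0.73)]
side [([0.5487, 0.0401, 0.26], 0.5)]
wrist [([0.5498, 0.0382, 0.2603], 0.82), ([0.3659, 0.4743, 0.0026], 0.26)]
j phi 1.989 z 0.2564 z|phi [0.2565] [-0.2  0.2 -0.  -0.2] [41, 36]
phi 2.008 z 0.2601 [('scene', 1, 124, [0.7, 1.5]), ('scene', -1, 39, [-0.0, -0.8]), ('side', 1, 192, [-1.0, 1.7]), ('side', -1, 38, [0.2, -1.3])]
t 33.53 tool y heading -2.19 [0.552  0.035  0.2504] [-0.57  0.86  1.    1.57 -0.78  1.15 -1.58]
scene grease_can [([0.421, -0.352, 0.004], 0.85)]
scene tray [([0.444, -0.353, -0.002], 0.67)]
scene spanner [([0.531, -0.352, 0.001], 0.67)]
scene brayer [([0.362, 0.481, -0.002], 0.52)]
scene tape [([0.581, 0.512, 0.003], 0.84)]
side grease_can [([0.422, -0.348, 0.003], 0.65)]
side tray [([0.451, -0.354, 0.002], 0.77)]
side spanner [([0.536, -0.355, 0.0], 0.55)]
side brayer [([0.365, 0.482, 0.003], 0.57)]
side tape [([0.586, 0.511, -0.001], 0.52)]
```

View pics/end.png

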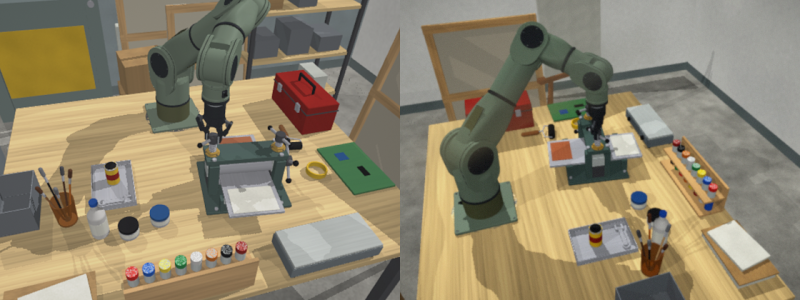

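The bar stands at z 0.2564, 6.1 mm lower after the full turn and back at the same angle. The can is upright in the tray at (112,173), the bystanders are where they were, and the grip is 41 N. Handing in.

```bash
python3 -c "from h import *;print(workorder.finish_job())"
```

```text
the job is handed in; nothing more can be done
None
```

Job handed in at about 34 s: the can stands upright in the tray, and the screw was backed off until it dropped one thread, then turned forward one full turn (6.1 mm lower by camera); the fingers grip the T-handle by its head, not the bar, at 41 N.

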